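Turn over the leaf of the sample book

ROBOT

A 6-joint arm with a two-finger parallel gripper is mounted at the origin on the work surface. World frame = base frame: x ahead of the robot, y to its left, z up, the work surface at z = 0. Lengths are in m, angles in rad, forces in N, time in s.
With the tool pointing down it reaches from about 0.25 to 0.725 m from the base axis. Payload 4 kg.
Tool frame: the origin (TCP) lies where the fingers leave the gripper's body, on its centre line; the fingertips stand 73 mm ahead of it and the grasp point (between the pads) lies 54 mm ahead of it (bot.tip_reach is the z of the fingertips in the tool frame, in m); z points along the fingers, x is the direction in which the jaws open and shut, and the axes are right-handed (so a half turn about z gives the same grasp; the last joint's range is limited). The gripper opens to 85 mm and grips with 20 to 120 N. Pads are 22 mm wide; open, the fingers measure 114 mm over their backs; the gripper's body (76 mm by 85 mm) begins 54 mm behind the grasp point. The pads swing forward as they close: fully open they stand 13 mm farther back than shut.
Start: joints at [-1.147, 0.241, 0.005, 1.335, 0, 1.571], TCP at [0.206, -0.456, 0.304] pointing down, gripper open.
Joint ranges: [-2.72, 2.72], [-1.05, 1.87], [-1.09, 1.28], [-1.99, 2.15], [-1.42, 1.44], [-3.14, 3.14]. Speed limits (rad/s): [2.79, 2.79, 3.14, 3.14, 3.14, 3.14].

INTERFACE

Orientations are given as a unit quaternion [x, y, z, w].
In Python, from workcell import bot, vision, job_done gives the robot as it stands.
- The arm moves only by the tool drive_tool, never from a script. Its argument "steps" is one flat list of numbers, 7 for each row, row after row: the shift along the tool's x, y, z in m, then the turn, a rotation vector about the tool's x, y, z in degrees, then the closure, from -1 (fully open) to 1 (shut). A call has 1 to 8 rows; each row shifts and turns the commanded pose from where the row before left it, along the tool's axes as they then stand; what a row does not reach is not made up. A row lasts 1/12 s, in which the tool goes at most 41.7 mm and 7.16 degrees, less where a joint would pass 70% of its speed; a pose out of reach is approached as far as the arm can. A call is refused whole if a number of a shift passes 0.0417 or a number of a turn 7.16, either way. A call with a gripper value outside its range is refused whole. The fingers move at their own pace and stop on an object; the grip force is fixed at half the most. Time passes only in rows, so rows that do not move let the fingers close. It gives the time, the measured TCP pose, the force and the opening at its end, in the units of the state.
- bot.get_obs(): the state, without advancing time (a new reading comes with each control period).
- vision.camera(name): name is "scene" or "top" or "wrist"; returns (picture, depth): 384x512x3 uint8, red, green, blue; 384x512 float32, m along the optical axis (not along the pixel's ray), 0 where there is no reading.
- vision.camera_model(name): a dict with "mtx" (3x3 intrinsics, pixels), "D" ([k1, k2, p1, p2, k3] as OpenCV has them; the pictures are not rectified), "rvec" (rotation vector, rad) and "tvec" (3), from world to camera coordinates, as OpenCV has them. Camera axes: x right, y down, z forward; pixel columns grow to the right and rows downward; lengths in m; the calibration is good to about 2 mm. A picture is of the moment at which its call begins: read the wrist's pose just before it. camera_model takes no time and is no camera call; for the wrist camera it gives the pose at the moment of the call.
- job_done(): hands the job in, once; it reports no verdict.
The state is a dict: "clock": time; "joint_pos": joint angles; "joint_vel": joint speeds; "tau": joint torques, N m; "eef_pos": TCP position; "tool_rot": TCP orientation; "ft_force": force on the tool from outside, world axes, zero at the start; "ft_torque": the same for the moment, N m; "grip_width": finger opening in m.
Only numpy, scipy, OpenCV 4.12 (cv2) and the standard library are available. Lean on these libraries where they do the work, as an engineer would, in place of code of your own. Each camera call takes 0.05 s, during which the arm holds its last target.

TASK

Turn the raised leaf of the open sample book over its spine with your fingertips and press it down gently until it lies flat on the boards on the other side. Only push it: never pinch it between the fingers, do not throw it or let it slam, and leave the book itself and the mug, stapler and stamp where they are. Finish with the leaf lying flat by itself and the hand clear.

Things in the scene. Friction and masses are not known exactly. Their poses are not given: they have to be found in the camera images.
- book: Open sample book, loose on the desk (1.8 kg); black covers 200 mm along the spine x 290 mm across, 4 mm thick. Origin: centre of its underside; x along the spine, y across, z up. Each side carries a fixed stack of boards, 180 mm along x, |y| = 19 to 114 mm, top 36 mm above the desk. The leaf starts over the -y side (robot's right) and must end on the +y side. Yaw up to 0.45 rad either way.
- spine (a point): Middle of the hinge axis of the leaf, 40 mm above the desk over the middle of the spine; axes as the book's.
- leaf (a joint): Angle of the leaf about the spine, rad: 0 = flat on the -y side, pi/2 = upright, pi (end stop) = flat on the +y side. It starts raised 0.12 to 0.4. The hinge is stiff (about 0.25 N m friction, more than the leaf's weight), so the leaf stays at whatever angle it is left; moving it takes about 2 to 4 N near the free edge.
- leaf_edge (a point): Middle of the leaf's free edge, 165 mm from the hinge axis. The leaf is a rigid flat board 180 mm along the spine, 165 mm from hinge to free edge, 6 mm thick, white with wood-finish chips on both faces; it overhangs the stack by 50 mm and the cover by 20 mm: room for a fingertip under it.
- leaf_upper: The leaf's half that faces up at the start (3 mm thick). Origin on the middle of the hinge axis; -y of this frame points to the free edge, z out of this face.
- leaf_under: The leaf's half that faces down at the start and up at the end (3 mm thick). Same origin and axes as the upper half; this face looks to -z. Fingers pressing hard on both halves at once count as pinching.
- mug: White mug, 80 mm wide, 95 mm high, handle on its side, standing near the book; origin: centre of its foot. Leave alone.
- stapler: Black stapler 125 x 36 x 44 mm near the book; origin: centre of its underside. Leave alone.
- stamp: Dark wooden hand stamp, 44 mm wide, 75 mm high, standing near the book; origin: centre of its foot. Leave alone.

How it is judged:
On the way, in this order (a step that is already met when the one before it is completed fails the run):
1. the leaf is pushed up and past upright (value of joint leaf above 1.7 rad), for 0.05 s.
2. the leaf lies flat on the other side (value of joint leaf above 3.03 rad), for 0.2 s.
At the end, for the whole second after the job is handed in: The leaf lies flat on the +y side (joint above 3.03 rad, within about 6 degrees of fully down) and at rest, the book within 40 mm of where it was and flat on the desk, mug, stapler and stamp within 30 mm of where they were (value of joint leaf above 3.03 rad and velocity of joint leaf below 0.05 rad/s and distance of book from where it was at the start of the episode below 0.04 m and angle between book's own z axis and vertical below 0.05 rad and distance of each of mug, stapler, stamp from where it was at the start of the episode below 0.03 m); the robot touches nothing.
It fails at once if the leaf is pinched between the fingers (more than 8 N on both halves at once) (contact force between the fingers and leaf_upper above 8 N and contact force between the fingers and leaf_under above 8 N).
It fails at once if the leaf is pressed harder than 40 N (contact force between the fingers and leaf_upper above 40 N or contact force between the fingers and leaf_under above 40 N).
It fails at once if the leaf is thrown or slams (faster than 4 rad/s) (velocity of joint leaf above 4 rad/s).
It fails at once if the book is dragged more than 40 mm, lifted or tipped (distance of book from where it was at the start of the episode above 0.04 m or height (world z) of book above 0.012 m or angle between book's own z axis and vertical above 0.08 rad).
It fails at once if the mug, stapler or stamp is pushed away, lifted or tipped ((distance of mug from where it was at the start of the episode above 0.03 m or angle between mug's own z axis and vertical above 0.35 rad) or (distance of stapler from where it was at the start of the episode above 0.03 m or angle between stapler's own z axis and vertical above 0.35 rad) or (distance of stamp from where it was at the start of the episode above 0.03 m or angle between stamp's own z axis and vertical above 0.35 rad)).
It also fails if it takes over 43 s, if anything falls off the work surface, if the arm or the gripper's body presses on something with over 40 N, if the wrist force passes 120 N, or if a joint passes its speed limit or range.

## Working session

There is one attempt and no reset: what is moved stays moved. The work goes in short steps, Python scripts to look and compute and a tool call to move; the robot and the scene stay as the last step left them, time stands still between calls to the robot, and variables do not carry over. Pictures are saved under pics/ and viewed, and the job is handed in when it is done.

Besides the shell and the picture viewer there is one more tool, called after ">>>" by a JSON object that holds its "op" and its "data", one argument or row to a line. drive_tool: Moves the arm, as the interface text tells. Its arguments: {"type":"object","properties":{"steps":{"type":"array"}},"required":["steps"]}

```bash
ls; mkdir -p pics
python3 - <<'E'
from workcell import bot, vision
import cv2,numpy as np
print(bot.get_obs())
for n in("scene","top"):
    p,d=vision.camera(n); m=vision.camera_model(n)
    cv2.imwrite(f"pics/{n}0.png",p[:,:,::-1]); np.savez(f"{n}0.npz",p=p,d=d,**m); print(n,m)
E
```

```text
pics
{'clock': 0.0, 'joint_pos': array([-1.14701124e+00,  2.41420933e-01,  3.74719343e-03,  1.33522600e+00,
       -3.23381760e-06,  1.57082132e+00]), 'joint_vel': array([ 0.00126512,  0.0006085 , -0.00098346, -0.0020226 , -0.00193802,
       -0.00027484]), 'tau': array([ 1.60889682e-03, -3.72312176e+01,  2.52411675e+01,  1.69993518e-02,
        2.18350037e-04, -1.01863872e-06]), 'eef_pos': array([ 0.20540913, -0.45533308,  0.30301761]), 'tool_rot': array([ 8.39996818e-01, -5.42590306e-01, -8.84320958e-04, -5.69265005e-04]), 'ft_force': array([-0.11715847,  0.01472718, -0.1111682 ]), 'ft_torque': array([ 0.00735931, -0.01579404, -0.00488516]), 'grip_width': 0.0851279563186026}
scene {'mtx': array([[385.9544481 ,   0.        , 252.09943681],
       [  0.        , 385.9544481 , 193.2335253 ],
       [  0.        ,   0.        ,   1.        ]]), 'D': array([0.0443925, 0.       , 0.       , 0.       , 0.       ]), 'rvec': array([ 2.48773248,  0.60613007, -0.20170907]), 'tvec': array([-0.6099351 , -0.1202566 ,  0.94493457])}
top {'mtx': array([[475.0053609 ,   0.        , 254.39102749],
       [  0.        , 475.0053609 , 185.25337632],
       [  0.        ,   0.        ,   1.        ]]), 'D': array([-0.14973396,  0.        ,  0.        ,  0.        ,  0.        ]), 'rvec': array([ 2.15563902, -2.14097089,  0.10060452]), 'tvec': array([0.11713424, 0.61417639, 1.03040108])}
```

View pics/scene0.png

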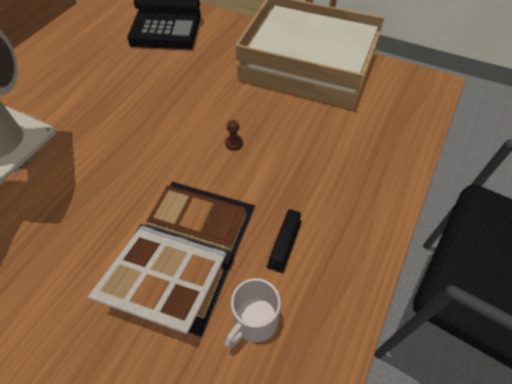

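View pics/top0.png

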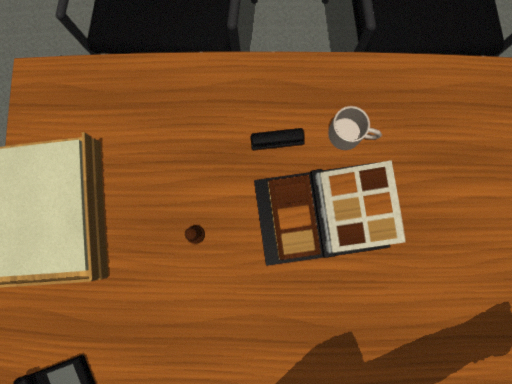

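The book is at about (330,210) in the top picture, with the leaf raised on the right (-y) side. The mug is at (350,128), the stapler at (277,139) and the stamp at (195,234). Next I measure them.

```bash
cat > h.py <<'E'
import numpy as np,cv2
def load(n,s="0"):
    z=np.load(f"{n}{s}.npz");return z
def pts(z,uv,depth=None):
    uv=np.asarray(uv,float).reshape(-1,1,2)
    n=cv2.undistortPoints(uv,z['mtx'],z['D'])[:,0]
    R=cv2.Rodrigues(z['rvec'])[0]
    d=np.c_[n,np.ones(len(n))]@R; c=-R.T@z['tvec']
    return c,d
def onplane(z,uv,h):
    c,d=pts(z,uv); return c+d*((h-c[2])/d[:,2])[:,None]
def cloud(z):
    v,u=np.mgrid[0:384,0:512]
    c,d=pts(z,np.c_[u.ravel(),v.ravel()])
    P=c+d*z['d'].reshape(-1,1); P[z['d'].ravel()==0]=np.nan
    return P.reshape(384,512,3)
E
python3 - <<'E'
from h import *
z=load("top");P=cloud(z);p=z['p']
np.set_printoptions(precision=4,suppress=True)
# table check
print("table",P[300,150],P[100,200])
hsv=cv2.cvtColor(p,cv2.COLOR_RGB2HSV)
# leaf: white frame in ROI
m=((hsv[...,1]<60)&(hsv[...,2]>150)).astype(np.uint8);m[:158]=0;m[258:]=0;m[:,:310]=0;m[:,412:]=0
cs,_=cv2.findContours(m,cv2.RETR_EXTERNAL,cv2.CHAIN_APPROX_NONE);c=max(cs,key=cv2.contourArea)
hull=cv2.convexHull(c); q=cv2.approxPolyDP(hull,6,True)[:,0];print(q)
mm=np.zeros_like(m);cv2.fillPoly(mm,[q],1);mm=cv2.erode(mm,np.ones((5,5)))
L=P[mm>0];L=L[np.isfinite(L).all(1)]
c0=L.mean(0);_,s,vt=np.linalg.svd(L-c0,full_matrices=False);n=vt[2]*np.sign(vt[2,2])
print("leaf n",n,"c",c0,"tilt",np.arccos(n[2]),"rms",s[2]/len(L)**.5)
for a in q:
    o,d=pts(z,a);t=((c0-o)@n)/(d[0]@n);print(a,o+d[0]*t)
# others by height
for nm,(u0,v0,u1,v1) in dict(mug=(320,98,388,158),stapler=(243,120,312,156),stamp=(178,218,212,250),book=(250,155,410,270)).items():
    A=P[v0:v1,u0:u1].reshape(-1,3);A=A[np.isfinite(A).all(1)]
    B=A[A[:,2]>(.02 if nm!='book' else .03)];print(nm,len(B),B.mean(0),B.min(0),B.max(0))
# dark cover at h=4mm
k=((p.max(2)<50)).astype(np.uint8);k[:165]=0;k[270:]=0;k[:,:250]=0;k[:,410:]=0
A=P[185:245,275:315].reshape(-1,3);print("stack top z",np.nanmedian(A[:,2]))
ys,xs=np.nonzero(k);h=cv2.convexHull(np.c_[xs,ys].astype(np.int32));q=cv2.approxPolyDP(h,4,True)[:,0];print(q,onplane(z,q,.004))
E
```

```text
table [ 0.3492  0.3618 -0.0002] [0.8231 0.2546 0.0016]
[[390 161]
 [404 240]
 [333 251]
 [321 173]]
leaf n [-0.0304  0.2178  0.9755] c [ 0.5652 -0.1155  0.0623] tilt 0.22174304862176428 rms 0.0019545291680018945
[390 161] [ 0.6635 -0.1761  0.0789]
[404 240] [ 0.4915 -0.2028  0.0795]
[333 251] [ 0.4675 -0.0533  0.0454]
[321 173] [ 0.641  -0.0279  0.0451]
mug 936 [ 0.7415 -0.0967  0.0655] [ 0.7021 -0.1621  0.02  ] [ 0.7806 -0.0483  0.0987]
stapler 718 [0.7236 0.0698 0.0427] [0.7045 0.009  0.0204] [0.7459 0.13   0.05  ]
stamp 156 [0.5026 0.256  0.0671] [0.4892 0.2431 0.0201] [0.5178 0.272  0.0787]
book 10008 [ 0.5566 -0.0607  0.0518] [ 0.449  -0.2033  0.03  ] [0.6658 0.0908 0.0834]
stack top z 0.035906711203527175
[[388 246]
 [267 264]
 [255 181]
 [320 169]] [[ 0.4781 -0.1869  0.004 ]
 [ 0.4364  0.0919  0.004 ]
 [ 0.6274  0.1209  0.004 ]
 [ 0.6564 -0.0304  0.004 ]]
```

Run:
```python
from workcell import bot, vision
print([a for a in dir(bot) if a[0]!='_'],[a for a in dir(vision) if a[0]!='_'],bot.tip_reach)
```

```text
['Unreachable', 'get_obs', 'tip_reach'] ['camera', 'camera_model'] 0.0726
```

```bash
cat >> h.py <<'E'
from scipy.spatial.transform import Rotation as Ro, Slerp
YAW=.15; SP=np.array([.5535,-.037,.04]); XB=np.array([np.cos(YAW),np.sin(YAW),0]);YB=np.array([-np.sin(YAW),np.cos(YAW),0]);Z=np.array([0,0,1.])
def book(x,y,z): return SP*[1,1,0]+x*XB+y*YB+z*Z
def ori(phi,psi):
    zt=np.array([np.cos(phi)*np.cos(psi),np.cos(phi)*np.sin(psi),-np.sin(phi)])
    xt=np.array([np.sin(psi),-np.cos(psi),0]); return Ro.from_matrix(np.c_[xt,np.cross(zt,xt),zt])
def tcp(tip,phi,psi):
    R=ori(phi,psi); return tip-R.apply([0,0,.0726]),R
def cur():
    from workcell import bot
    o=bot.get_obs(); return o['eef_pos'],Ro.from_quat(o['tool_rot']),o
def rows(way,start=None):
    """way: list of (tcp,R,n) ; prints rows"""
    p,R=start if start else cur()[:2]
    for tp,tR,n in way:
        f=Slerp([0,1],Ro.concatenate([R,tR]));p0=p
        for i in range(1,n+1):
            q=p0+(tp-p0)*i/n; S=f(i/n)
            sh=R.inv().apply(q-p); tn=np.degrees((R.inv()*S).as_rotvec())
            print(", ".join(f"{v:.4f}" for v in sh)+",  "+", ".join(f"{v:.2f}" for v in tn)+", 1,"); p,R=q,S
        print("-- tcp",np.round(p,3))
def st():
    p,R,o=cur();m=R.as_matrix();tip=p+m[:,2]*.0726
    d=tip-SP;print("t%.2f tcp"%o['clock'],p.round(4),"tip",tip.round(4),"tipbook",(d@XB).round(4),(d@YB).round(4),tip[2].round(4),"phi%.1f psi%.2f"%(np.degrees(np.arcsin(-m[2,2])),np.arctan2(m[1,2],m[0,2])),"F",o['ft_force'].round(1),"J",o['joint_pos'].round(2),"w",o['grip_width'].round(3))
E
python3 - <<'E'
from h import *
r=np.radians;st()
p,R=tcp(book(-.03,-.20,.04),r(20),1.45);print(p)
rows([(np.array([.5,-.36,.28]),ori(r(88),1.45),9),(p+[0,-.03,.2],ori(r(50),1.45),7)])
E
```

```text
Traceback (most recent call last):
  File "h.py", line 40, in st
    d=tip-SP;print("t%.2f tcp"%o['clock'],p.round(4),"tip",tip.round(4),"tipbook",(d@XB).round(4),(d@YB).round(4),tip[2].round(4),"phi%.1f psi%.2f"%(np.degrees(np.arcsin(-m[2,2])),np.arctan2(m[1,2],m[0,2])),"F",o['ft_force'].round(1),"J",o['joint_pos'].round(2),"w",o['grip_width'].round(3))
                                                                                                                                                                                                                                                                          ^^^^^^^^^^^^^^^^^^^^^
AttributeError: 'float' object has no attribute 'round'
```

```bash
sed -i "s/o\['grip_width'\].round(3)/round(o['grip_width'],3)/" h.py
python3 - <<'E'
from h import *
r=np.radians;st()
p,R=tcp(book(-.03,-.20,.04),r(20),1.45);print(p)
rows([(np.array([.5,-.36,.28]),ori(r(88),1.45),9),(p+[0,-.03,.2],ori(r(50),1.45),7)])
E
```

```text
t0.10 tcp [ 0.2054 -0.4554  0.3031] tip [ 0.2054 -0.4552  0.2305] tipbook -0.4067 -0.3615 0.2305 phi89.9 psi2.00 F [-0.1  0.1 -0.2] J [-1.15  0.24  0.    1.34 -0.    1.57] w 0.085
[ 0.54550359 -0.30696191  0.06483066]
0.0038, -0.0342, 0.0026,  0.20, -0.10, -6.53, 1,
0.0077, -0.0335, 0.0027,  0.20, -0.10, -6.53, 1,
0.0114, -0.0324, 0.0028,  0.20, -0.10, -6.53, 1,
0.0151, -0.0309, 0.0028,  0.20, -0.10, -6.53, 1,
0.0185, -0.0290, 0.0029,  0.20, -0.10, -6.53, 1,
0.0217, -0.0267, 0.0030,  0.20, -0.10, -6.53, 1,
0.0246, -0.0240, 0.0030,  0.20, -0.10, -6.53, 1,
0.0271, -0.0211, 0.0031,  0.20, -0.10, -6.53, 1,
0.0294, -0.0178, 0.0031,  0.20, -0.10, -6.53, 1,
-- tcp [ 0.5  -0.36  0.28]
0.0061, -0.0040, 0.0023,  5.43, 0.00, 0.00, 1,
0.0061, -0.0037, 0.0027,  5.43, 0.00, 0.00, 1,
0.0061, -0.0035, 0.0030,  5.43, 0.00, 0.00, 1,
0.0061, -0.0032, 0.0033,  5.43, 0.00, 0.00, 1,
0.0061, -0.0028, 0.0036,  5.43, 0.00, 0.00, 1,
0.0061, -0.0025, 0.0039,  5.43, 0.00, 0.00, 1,
0.0061, -0.0021, 0.0041,  5.43, 0.00, 0.00, 1,
-- tcp [ 0.546 -0.337  0.265]
```

>>> {"op": "drive_tool", "data": {
  "steps": [0.004, -0.034, 0.003, 0, 0, -6.5, 1, 0.008, -0.033, 0.003, 0, 0, -6.5, 1, 0.011, -0.032, 0.003, 0, 0, -6.5, 1, 0.015, -0.031, 0.003, 0, 0, -6.5, 1, 0.018, -0.029, 0.003, 0, 0, -6.5, 1, 0.022, -0.027, 0.003, 0, 0, -6.5, 1, 0.025, -0.024, 0.003, 0, 0, -6.5, 1, 0.027, -0.021, 0.003, 0, 0, -6.5, 1]
}}

```text
clock: 0.77
eef_pos: [0.4682, -0.3713, 0.2792]
tool_rot: [0.993, -0.117, -0.0, -0.0]
ft_force: [-0.7, -0.3, -0.5]
grip_width: -0.0002
```

>>> {"op": "drive_tool", "data": {
  "steps": [0.029, -0.018, 0.003, 0, 0, -6.5, 1, 0.006, -0.004, 0.002, 5.5, 0, 0, 1, 0.006, -0.004, 0.003, 5.5, 0, 0, 1, 0.006, -0.004, 0.003, 5.5, 0, 0, 1, 0.006, -0.003, 0.003, 5.5, 0, 0, 1, 0.006, -0.003, 0.004, 5.5, 0, 0, 1, 0.006, -0.003, 0.004, 5.5, 0, 0, 1, 0.006, -0.002, 0.004, 5.5, 0, 0, 1]
}}

```text
clock: 1.43
eef_pos: [0.545, -0.338, 0.2609]
tool_rot: [0.941, -0.06, 0.021, -0.331]
ft_force: [0.6, -0.3, -0.6]
grip_width: 0.0001
```

Run:
```python
from h import *
r=np.radians;st()
p,R=tcp(book(-.03,-.20,.04),r(20),1.45)
p2=p+[0,-.015,.1]
rows([(p2,R,6),(p,R,6)])
```

```text
t1.43 tcp [ 0.545  -0.338   0.2609] tip [ 0.5507 -0.2929  0.2043] tipbook -0.041 -0.2526 0.2043 phi51.2 psi1.44 F [ 0.6 -0.3 -0.6] J [-0.74  0.84  0.72  1.89  0.54  0.84] w 0.0
-0.0003, 0.0079, 0.0142,  5.21, -0.05, -0.03, 1,
-0.0002, 0.0092, 0.0134,  5.21, -0.05, -0.03, 1,
-0.0002, 0.0104, 0.0125,  5.21, -0.05, -0.03, 1,
-0.0002, 0.0115, 0.0115,  5.21, -0.05, -0.03, 1,
-0.0002, 0.0125, 0.0104,  5.21, -0.05, -0.03, 1,
-0.0002, 0.0134, 0.0092,  5.21, -0.05, -0.03, 1,
-- tcp [ 0.546 -0.322  0.165]
-0.0003, 0.0148, 0.0080,  0.00, 0.00, 0.00, 1,
-0.0003, 0.0148, 0.0080,  0.00, 0.00, -0.00, 1,
-0.0003, 0.0148, 0.0080,  0.00, -0.00, 0.00, 1,
-0.0003, 0.0148, 0.0080,  0.00, 0.00, 0.00, 1,
-0.0003, 0.0148, 0.0080,  0.00, 0.00, 0.00, 1,
-0.0003, 0.0148, 0.0080,  0.00, 0.00, -0.00, 1,
-- tcp [ 0.546 -0.307  0.065]
```

>>> {"op": "drive_tool", "data": {
  "steps": [0, 0.008, 0.014, 5.2, 0, 0, 1, 0, 0.009, 0.0135, 5.2, 0, 0, 1, 0, 0.0105, 0.0125, 5.2, 0, 0, 1, 0, 0.0115, 0.0115, 5.2, 0, 0, 1, 0, 0.0125, 0.0105, 5.2, 0, 0, 1, 0, 0.0135, 0.009, 5.2, 0, 0, 1]
}}

```text
clock: 1.93
eef_pos: [0.5369, -0.3068, 0.1546]
tool_rot: [0.824, -0.057, 0.046, -0.562]
ft_force: [0.8, 0.2, -1.3]
grip_width: 0.0002
```

Run:
```python
from h import *
r=np.radians;st()
```

```text
t1.93 tcp [ 0.5369 -0.3068  0.1546] tip [ 0.547  -0.2399  0.1281] tipbook -0.0367 -0.1997 0.1281 phi21.4 psi1.42 F [ 0.8  0.2 -1.3] J [-0.8   1.14  0.72  2.15  0.84  0.44] w 0.0
```

Run:
```python
from h import *
r=np.radians
p,R=tcp(book(-.03,-.205,.042),r(20),1.2)
rows([(p+[0,-.0,.09],R,4),(p,R,6)])
```

```text
-0.0017, -0.0004, -0.0007,  0.32, 2.95, 1.28, 1,
-0.0017, -0.0003, -0.0008,  0.32, 2.95, 1.28, 1,
-0.0017, -0.0003, -0.0009,  0.32, 2.95, 1.28, 1,
-0.0016, -0.0003, -0.0009,  0.32, 2.95, 1.28, 1,
-- tcp [ 0.53  -0.308  0.157]
-0.0000, 0.0141, 0.0051,  0.00, 0.00, 0.00, 1,
-0.0000, 0.0141, 0.0051,  0.00, 0.00, 0.00, 1,
-0.0000, 0.0141, 0.0051,  0.00, 0.00, 0.00, 1,
-0.0000, 0.0141, 0.0051,  0.00, -0.00, 0.00, 1,
-0.0000, 0.0141, 0.0051,  0.00, 0.00, 0.00, 1,
-0.0000, 0.0141, 0.0051,  0.00, 0.00, 0.00, 1,
-- tcp [ 0.53  -0.308  0.067]
```

>>> {"op": "drive_tool", "data": {
  "steps": [-0.002, 0, -0.001, 0, 3, 1.3, 1, -0.002, 0, -0.001, 0, 3, 1.3, 1, -0.002, 0, -0.001, 0, 3, 1.3, 1, -0.002, 0, -0.001, 0, 3, 1.3, 1, 0, 0, 0, 0, 0, 0, 1]
}}

```text
clock: 2.35
eef_pos: [0.5264, -0.3076, 0.158]
tool_rot: [0.811, -0.154, 0.104, -0.554]
ft_force: [-0.1, -0.5, -1.0]
grip_width: -0.0
```

Run:
```python
from h import *
r=np.radians;st()
p,R=tcp(book(-.03,-.205,.042),r(20),1.2)
rows([(p,R,6)])
```

```text
t2.35 tcp [ 0.5264 -0.3076  0.158 ] tip [ 0.5511 -0.2447  0.1316] tipbook -0.0334 -0.205 0.1316 phi21.4 psi1.20 F [-0.1 -0.5 -1. ] J [-0.85  1.    0.45  1.88  0.98  0.62] w -0.0
0.0006, 0.0141, 0.0057,  0.23, -0.03, -0.03, 1,
0.0006, 0.0141, 0.0057,  0.23, -0.03, -0.03, 1,
0.0006, 0.0141, 0.0056,  0.23, -0.03, -0.03, 1,
0.0005, 0.0142, 0.0055,  0.23, -0.03, -0.03, 1,
0.0005, 0.0142, 0.0055,  0.23, -0.03, -0.03, 1,
0.0005, 0.0142, 0.0054,  0.23, -0.03, -0.03, 1,
-- tcp [ 0.53  -0.308  0.067]
```

>>> {"op": "drive_tool", "data": {
  "steps": [0.0005, 0.014, 0.0055, 0, 0, 0, 1, 0.0005, 0.014, 0.0055, 0, 0, 0, 1, 0.0005, 0.014, 0.0055, 0, 0, 0, 1, 0.0005, 0.014, 0.0055, 0, 0, 0, 1, 0.0005, 0.014, 0.0055, 0, 0, 0, 1, 0, 0.014, 0.0055, 0, 0, 0, 1]
}}

```text
clock: 2.85
eef_pos: [0.5302, -0.3079, 0.0656]
tool_rot: [0.812, -0.153, 0.103, -0.554]
ft_force: [1.2, -0.3, -0.2]
grip_width: -0.0002
```

Run:
```python
from h import *
from workcell import vision
r=np.radians;st()
for n in("scene","top"):
    p,d=vision.camera(n);cv2.imwrite(f"pics/{n}1.png",p[100:,:,::-1] if n=="scene" else p[:,:,::-1])
p,R=tcp(book(-.03,-.138,.042),r(20),1.2)
rows([(p,R,6)])
```

```text
t2.85 tcp [ 0.5302 -0.3079  0.0656] tip [ 0.5547 -0.2449  0.0392] tipbook -0.0299 -0.2058 0.0392 phi21.4 psi1.20 F [ 1.2 -0.3 -0.2] J [-0.84  1.13  0.46  1.76  0.98  0.62] w -0.0
-0.0054, -0.0039, 0.0088,  0.22, 0.01, -0.05, 1,
-0.0054, -0.0039, 0.0088,  0.22, 0.01, -0.05, 1,
-0.0054, -0.0038, 0.0088,  0.22, 0.01, -0.05, 1,
-0.0054, -0.0038, 0.0089,  0.22, 0.01, -0.05, 1,
-0.0054, -0.0038, 0.0089,  0.22, 0.01, -0.05, 1,
-0.0054, -0.0037, 0.0089,  0.22, 0.01, -0.05, 1,
-- tcp [ 0.52  -0.242  0.067]
```

View pics/scene1.png

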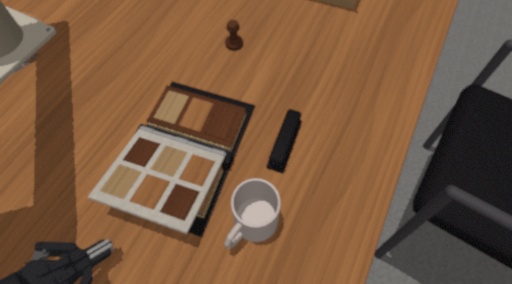

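View pics/top1.png

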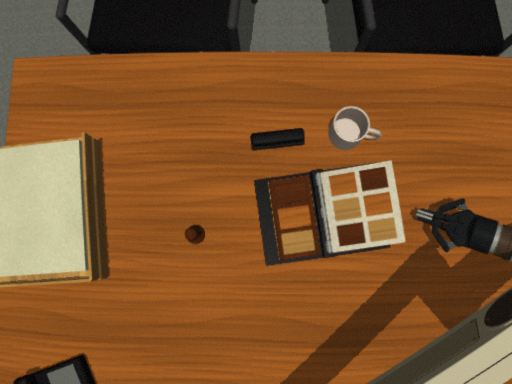

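The closed fingertips sit just outside the free edge (tip at pixel 415,214 in the top picture) and low enough to go under it. Next I insert them.

>>> {"op": "drive_tool", "data": {
  "steps": [-0.0055, -0.004, 0.009, 0, 0, 0, 1, -0.0055, -0.004, 0.009, 0, 0, 0, 1, -0.0055, -0.004, 0.009, 0, 0, 0, 1, -0.0055, -0.004, 0.009, 0, 0, 0, 1, -0.0055, -0.004, 0.009, 0, 0, 0, 1, -0.005, -0.003, 0.008, 0, 0, 0, 1]
}}

```text
clock: 3.45
eef_pos: [0.5211, -0.2424, 0.0711]
tool_rot: [0.812, -0.153, 0.104, -0.554]
ft_force: [0.7, -0.9, 0.3]
grip_width: -0.0001
```

```bash
cat >> h.py <<'E'
def arc(x,r,th,off=0.003):
    """point on under face at radius r for leaf angle th (face 3mm off hinge plane + off clearance inward)"""
    u=np.array([-np.cos(th),np.sin(th)]); n=np.array([-np.sin(th),-np.cos(th)])  # n: out of under face
    y,z=r*u+off*n
    return book(x,y,.04+z)
E
python3 - <<'E'
from h import *
r=np.radians;st()
# tip centre offset from face ~ depends on finger thickness; lift with finger, then arc
E
```

```text
t3.45 tcp [ 0.5211 -0.2424  0.0711] tip [ 0.5457 -0.1794  0.0445] tipbook -0.029 -0.1397 0.0445 phi21.4 psi1.20 F [ 0.7 -0.9  0.3] J [-0.79  1.02  0.22  1.57  1.02  0.7 ] w -0.0
```

```bash
cat > plan.py <<'E'
import sys
from h import *
r=np.radians
def phi(t): return r(21)+ (max(t-1.2,0)/(np.pi-1.2))*r(64)
def off(t): return np.interp(t,[.2,1,1.6,3.14],[.014,.011,.007,.004])
def go(t0,t1,n,R0=.132,x=-.03):
    st(); w=[]
    for t in np.linspace(t0,t1,n+1)[1:]:
        rr=R0 if np.isscalar(R0) else np.interp(t,*R0)
        p,R=tcp(arc(x,rr,t,off(t)),phi(t),1.2); w.append((p,R,1))
    import io,contextlib
    b=io.StringIO()
    with contextlib.redirect_stdout(b): rows(w)
    L=b.getvalue().splitlines();print("\n".join(l for l in L if l[0]!='-'));print(L[-1],"phi",np.degrees(phi(t1)))
if __name__=="__main__": go(float(sys.argv[1]),float(sys.argv[2]),int(sys.argv[3]))
E
python3 plan.py .15 .7 8
```

```text
t3.45 tcp [ 0.5211 -0.2424  0.0711] tip [ 0.5457 -0.1794  0.0445] tipbook -0.029 -0.1397 0.0445 phi21.4 psi1.20 F [ 0.7 -0.9  0.3] J [-0.79  1.02  0.22  1.57  1.02  0.7 ] w -0.0

-- tcp [ 0.516 -0.212  0.142] phi 21.0
```

```bash
sed -i "s/if l\[0\]!='-'/if not l.startswith('--')/" plan.py; python3 plan.py .15 .7 8
```

```text
t3.45 tcp [ 0.5211 -0.2424  0.0711] tip [ 0.5457 -0.1794  0.0445] tipbook -0.029 -0.1397 0.0445 phi21.4 psi1.20 F [ 0.7 -0.9  0.3] J [-0.79  1.02  0.22  1.57  1.02  0.7 ] w -0.0
-0.0046, -0.0115, 0.0020,  0.43, -0.10, -0.01, 1,
-0.0007, -0.0091, -0.0022,  -0.00, 0.00, -0.00, 1,
-0.0010, -0.0092, -0.0016,  0.00, 0.00, 0.00, 1,
-0.0013, -0.0092, -0.0010,  0.00, 0.00, 0.00, 1,
-0.0017, -0.0092, -0.0004,  0.00, 0.00, 0.00, 1,
-0.0020, -0.0092, 0.0001,  0.00, 0.00, 0.00, 1,
-0.0023, -0.0091, 0.0007,  0.00, 0.00, 0.00, 1,
-0.0025, -0.0089, 0.0013,  0.00, 0.00, 0.00, 1,
-- tcp [ 0.516 -0.212  0.142] phi 21.0
```

>>> {"op": "drive_tool", "data": {
  "steps": [-0.003, -0.008, 0.001, 0, 0, 0, 1, -0.001, -0.009, -0.002, 0, 0, 0, 1, -0.001, -0.009, -0.0015, 0, 0, 0, 1, -0.0015, -0.009, -0.001, 0, 0, 0, 1, -0.0015, -0.009, -0.0005, 0, 0, 0, 1, -0.002, -0.009, 0, 0, 0, 0, 1, -0.0025, -0.009, 0.0005, 0, 0, 0, 1, -0.0025, -0.009, 0.0015, 0, 0, 0, 1]
}}

```text
clock: 4.12
eef_pos: [0.5157, -0.2149, 0.1382]
tool_rot: [0.812, -0.153, 0.105, -0.553]
ft_force: [-0.1, -1.1, -2.0]
grip_width: -0.0001
```

```bash
python3 plan.py .7 1.3 8;python3 - <<'E'
from workcell import vision
import cv2
p,d=vision.camera("scene");cv2.imwrite("pics/scene2.png",p[100:,:,::-1])
E
```

```text
t4.12 tcp [ 0.5157 -0.2149  0.1382] tip [ 0.5404 -0.1519  0.1117] tipbook -0.0302 -0.1117 0.1117 phi21.4 psi1.20 F [-0.1 -1.1 -2. ] J [-0.76  0.88  0.13  1.59  1.04  0.73] w -0.0
-0.0042, -0.0138, 0.0029,  0.44, -0.13, -0.02, 1,
-0.0034, -0.0092, 0.0028,  0.00, 0.00, 0.00, 1,
-0.0037, -0.0089, 0.0034,  0.00, 0.00, 0.00, 1,
-0.0039, -0.0085, 0.0040,  0.00, 0.00, 0.00, 1,
-0.0043, -0.0082, 0.0048,  0.00, 0.00, 0.00, 1,
-0.0045, -0.0077, 0.0054,  0.00, 0.00, 0.00, 1,
-0.0047, -0.0082, 0.0060,  -0.82, 0.00, -0.00, 1,
-0.0048, -0.0098, 0.0065,  -2.47, 0.00, 0.00, 1,
-- tcp [ 0.506 -0.147  0.195] phi 24.29626298707255
```

View pics/scene2.png

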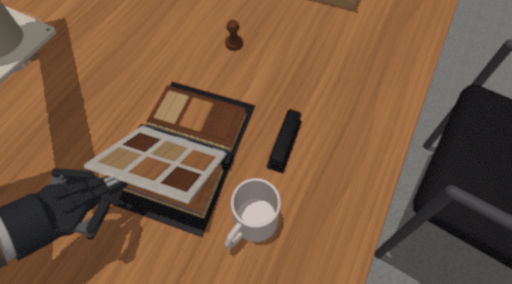

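The leaf is now raised to roughly 0.6 rad, its edge running from pixel (90,165) to (195,200) with the finger under it. The book has not moved. I continue along the arc.

>>> {"op": "drive_tool", "data": {
  "steps": [-0.003, -0.011, 0.002, 0, 0, 0, 1, -0.0035, -0.0095, 0.003, 0, 0, 0, 1, -0.0035, -0.009, 0.0035, 0, 0, 0, 1, -0.004, -0.0085, 0.004, 0, 0, 0, 1, -0.0045, -0.008, 0.005, 0, 0, 0, 1, -0.0045, -0.008, 0.0055, 0, 0, 0, 1, -0.0045, -0.008, 0.006, -1, 0, 0, 1, -0.005, -0.01, 0.0065, -2.5, 0, 0, 1]
}}

```text
clock: 4.83
eef_pos: [0.5067, -0.1471, 0.1909]
tool_rot: [0.828, -0.158, 0.099, -0.529]
ft_force: [-1.3, -2.9, -0.4]
grip_width: 0.0001
```

```bash
python3 plan.py 1.3 1.9 8;python3 - <<'E'
from workcell import vision
import cv2
p,d=vision.camera("scene");cv2.imwrite("pics/scene3.png",p[100:,:,::-1])
E
```

```text
t4.83 tcp [ 0.5067 -0.1471  0.1909] tip [ 0.5307 -0.0858  0.1603] tipbook -0.0298 -0.0448 0.1603 phi24.9 psi1.20 F [-1.3 -2.9 -0.4] J [-0.67  0.67 -0.06  1.41  1.05  0.94] w 0.0
-0.0055, -0.0131, 0.0053,  -1.88, -0.10, -0.24, 1,
-0.0051, -0.0091, 0.0069,  -2.47, 0.00, -0.00, 1,
-0.0051, -0.0088, 0.0072,  -2.47, 0.00, 0.00, 1,
-0.0052, -0.0084, 0.0074,  -2.47, -0.00, -0.00, 1,
-0.0050, -0.0079, 0.0074,  -2.47, -0.00, 0.00, 1,
-0.0050, -0.0076, 0.0076,  -2.47, -0.00, -0.00, 1,
-0.0049, -0.0073, 0.0078,  -2.47, 0.00, 0.00, 1,
-0.0049, -0.0069, 0.0080,  -2.47, 0.00, 0.00, 1,
-- tcp [ 0.499 -0.054  0.217] phi 44.073840909507815
```

View pics/scene3.png

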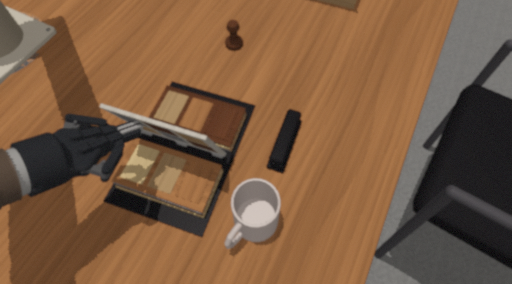

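The leaf is near upright, its edge running from pixel (103,108) to (222,150) with the tip on its under face. The force is about 3 N.

>>> {"op": "drive_tool", "data": {
  "steps": [-0.0055, -0.011, 0.0055, -2, 0, 0, 1, -0.005, -0.0095, 0.007, -2.5, 0, 0, 1, -0.005, -0.009, 0.007, -2.5, 0, 0, 1, -0.005, -0.0085, 0.0075, -2.5, 0, 0, 1, -0.005, -0.008, 0.0075, -2.5, 0, 0, 1, -0.005, -0.0075, 0.0075, -2.5, 0, 0, 1, -0.005, -0.0075, 0.008, -2.5, 0, 0, 1, -0.005, -0.007, 0.008, -2.5, 0, 0, 1]
}}

```text
clock: 5.55
eef_pos: [0.4995, -0.0536, 0.2169]
tool_rot: [0.906, -0.171, 0.072, -0.38]
ft_force: [-0.3, -1.2, 0.1]
grip_width: 0.0002
```

```bash
python3 plan.py 1.9 2.45 8;python3 - <<'E'
from workcell import vision
import cv2
p,d=vision.camera("scene");cv2.imwrite("pics/scene4.png",p[100:,:,::-1])
E
```

```text
t5.55 tcp [ 0.4995 -0.0536  0.2169] tip [ 0.5184 -0.0053  0.166 ] tipbook -0.03 0.0366 0.166 phi44.5 psi1.20 F [-0.3 -1.2  0.1] J [-0.44  0.35 -0.27  1.01  0.79  1.47] w 0.0
-0.0043, -0.0063, 0.0068,  -1.85, -0.06, -0.05, 1,
-0.0042, -0.0058, 0.0077,  -2.27, 0.00, 0.00, 1,
-0.0041, -0.0056, 0.0078,  -2.27, -0.00, 0.00, 1,
-0.0040, -0.0053, 0.0080,  -2.27, -0.00, -0.00, 1,
-0.0038, -0.0051, 0.0082,  -2.27, -0.00, 0.00, 1,
-0.0036, -0.0048, 0.0083,  -2.27, -0.00, -0.00, 1,
-0.0034, -0.0046, 0.0084,  -2.27, 0.00, 0.00, 1,
-0.0032, -0.0043, 0.0086,  -2.27, 0.00, 0.00, 1,
-- tcp [0.497 0.024 0.193] phi 62.20328733840681
```

View pics/scene4.png

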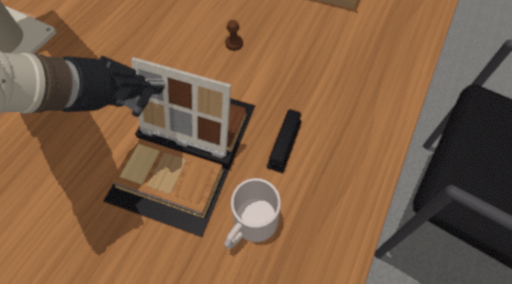

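The leaf is past upright: its under face is visible, between pixels (140,60) and (228,155), with the tip in contact. I keep going.

>>> {"op": "drive_tool", "data": {
  "steps": [-0.0045, -0.0065, 0.007, -2, 0, 0, 1, -0.004, -0.006, 0.0075, -2.5, 0, 0, 1, -0.004, -0.0055, 0.008, -2.5, 0, 0, 1, -0.004, -0.0055, 0.008, -2, 0, 0, 1, -0.004, -0.005, 0.008, -2.5, 0, 0, 1, -0.0035, -0.005, 0.0085, -2, 0, 0, 1, -0.0035, -0.0045, 0.0085, -2.5, 0, 0, 1, -0.003, -0.0045, 0.0085, -2, 0, 0, 1]
}}

```text
clock: 6.27
eef_pos: [0.4973, 0.0243, 0.192]
tool_rot: [0.955, -0.179, 0.044, -0.234]
ft_force: [-0.6, -1.3, 0.5]
grip_width: -0.0003
```

```bash
python3 plan.py 2.45 2.95 8
```

```text
t6.27 tcp [0.4973 0.0243 0.192 ] tip [0.5094 0.0556 0.1277] tipbook -0.0297 0.0982 0.1277 phi62.4 psi1.20 F [-0.6 -1.3  0.5] J [-0.16  0.27 -0.35  0.85  0.47  1.8 ] w -0.0
-0.0030, -0.0037, 0.0073,  -1.82, 0.04, -0.04, 1,
-0.0025, -0.0036, 0.0080,  -2.06, 0.00, -0.00, 1,
-0.0023, -0.0034, 0.0081,  -2.06, -0.00, -0.00, 1,
-0.0020, -0.0032, 0.0082,  -2.06, 0.00, 0.00, 1,
-0.0018, -0.0030, 0.0082,  -2.06, -0.00, 0.00, 1,
-0.0016, -0.0029, 0.0083,  -2.06, 0.00, -0.00, 1,
-0.0013, -0.0027, 0.0083,  -2.06, 0.00, -0.00, 1,
-0.0011, -0.0025, 0.0084,  -2.06, 0.00, 0.00, 1,
-- tcp [0.499 0.073 0.141] phi 78.68460227376953
```

>>> {"op": "drive_tool", "data": {
  "steps": [-0.003, -0.0035, 0.0075, -2, 0, 0, 1, -0.0025, -0.0035, 0.008, -2, 0, 0, 1, -0.0025, -0.0035, 0.008, -2, 0, 0, 1, -0.002, -0.003, 0.008, -2, 0, 0, 1, -0.002, -0.003, 0.008, -2, 0, 0, 1, -0.0015, -0.003, 0.0085, -2, 0, 0, 1, -0.0015, -0.0025, 0.0085, -2, 0, 0, 1, -0.001, -0.0025, 0.0085, -2, 0, 0, 1]
}}

```text
clock: 6.93
eef_pos: [0.4991, 0.0722, 0.1398]
tool_rot: [0.978, -0.183, 0.018, -0.099]
ft_force: [1.0, 0.2, 0.9]
grip_width: -0.0002
```

```bash
python3 plan.py 2.95 3.2 6;python3 - <<'E'
from workcell import vision
import cv2
p,d=vision.camera("scene");cv2.imwrite("pics/scene5.png",p[100:,:,::-1])
E
```

```text
t6.93 tcp [0.4991 0.0722 0.1398] tip [0.5043 0.0858 0.0687] tipbook -0.0303 0.1288 0.0687 phi78.4 psi1.21 F [1.  0.2 0.9] J [ 0.06  0.34 -0.34  0.81  0.18  2.01] w -0.0
-0.0004, -0.0022, 0.0049,  -1.63, 0.08, -0.01, 1,
-0.0004, -0.0016, 0.0056,  -1.37, 0.00, -0.00, 1,
-0.0003, -0.0015, 0.0056,  -1.37, -0.00, 0.00, 1,
-0.0002, -0.0014, 0.0056,  -1.37, 0.00, 0.00, 1,
-0.0001, -0.0013, 0.0056,  -1.37, -0.00, -0.00, 1,
0.0000, -0.0013, 0.0055,  -1.37, -0.00, 0.00, 1,
-- tcp [0.503 0.085 0.109] phi 86.92525974145089
```

View pics/scene5.png

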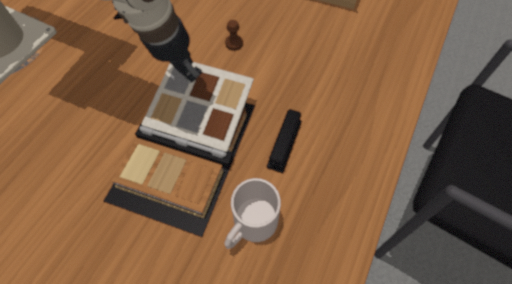

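The leaf is nearly down, with its chips facing up between pixels (140,70) and (250,160). I lower it gently and watch the force.

>>> {"op": "drive_tool", "data": {
  "steps": [0, -0.002, 0.005, -1.5, 0, 0, 1, 0, -0.0015, 0.005, -1.5, 0, 0, 1, 0, -0.0015, 0.005, -1.5, 0, 0, 1, 0, -0.001, 0.004, -1, 0, 0, 1, 0, 0, 0, 0, 0, 0, 1]
}}

```text
clock: 7.4
eef_pos: [0.5025, 0.0806, 0.1212]
tool_rot: [0.981, -0.184, 0.009, -0.052]
ft_force: [0.8, 0.0, 0.0]
grip_width: -0.0004
```

```bash
python3 -c "
from h import *;st()"
```

```text
t7.40 tcp [0.5025 0.0806 0.1212] tip [0.5052 0.0877 0.049 ] tipbook -0.0292 0.1305 0.049 phi84.0 psi1.21 F [0.8 0.  0. ] J [ 0.12  0.39 -0.31  0.83  0.09  2.06] w -0.0
```

>>> {"op": "drive_tool", "data": {
  "steps": [0, 0, 0.0015, 0, 0, 0, 1, 0, 0, 0.0015, 0, 0, 0, 1, 0, 0, 0.0015, 0, 0, 0, 1, 0, 0, 0, 0, 0, 0, 1]
}}

```text
clock: 7.73
eef_pos: [0.5028, 0.0803, 0.1175]
tool_rot: [0.981, -0.185, 0.01, -0.052]
ft_force: [0.8, 1.3, -0.2]
grip_width: -0.0002
```

>>> {"op": "drive_tool", "data": {
  "steps": [0, 0, 0.001, 0, 0, 0, 1, 0, 0, 0.001, 0, 0, 0, 1, 0, 0, 0, 0, 0, 0, 1]
}}

```text
clock: 7.98
eef_pos: [0.5029, 0.0804, 0.1159]
tool_rot: [0.981, -0.185, 0.01, -0.052]
ft_force: [0.1, -0.7, 1.8]
grip_width: -0.0002
```

Run:
```python
from h import *;st()
from workcell import vision
p,d=vision.camera("scene");cv2.imwrite("pics/scene6.png",p[100:,:,::-1]); m=vision.camera_model("scene")
z=dict(p=p,d=d,**m);P=cloud(z)
for uv in [(215,185),(235,190),(160,225),(225,215),(190,220),(150,240)]: print(uv,P[uv[1],uv[0]].round(4),p[uv[1],uv[0]])
```

```text
t7.98 tcp [0.5029 0.0804 0.1159] tip [0.5057 0.0876 0.0437] tipbook -0.0287 0.1303 0.0437 phi83.9 psi1.20 F [ 0.1 -0.7  1.8] J [ 0.12  0.4  -0.31  0.81  0.09  2.06] w -0.0
(215, 185) [0.5432 0.1086 0.0402] [96 56 37]
(235, 190) [0.5878 0.1158 0.0417] [166 136  98]
(160, 225) [ 0.496  -0.0248  0.0405] [192 185 173]
(225, 215) [0.5994 0.0534 0.0414] [115  87  70]
(190, 220) [0.5434 0.0112 0.0421] [95 93 92]
(150, 240) [ 0.4905 -0.0561  0.0254] [33 26 24]
```

View pics/scene6.png

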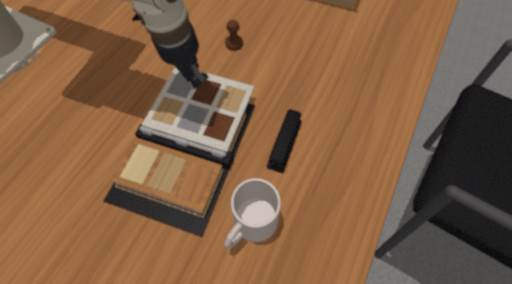

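The leaf face reads z = 0.040–0.042 m all over, so it is flat. One more small press to confirm the stop, then I retract straight up.

>>> {"op": "drive_tool", "data": {
  "steps": [0, 0, 0.001, 0, 0, 0, 1, 0, 0, 0.001, 0, 0, 0, 1, 0, 0, 0, 0, 0, 0, 1]
}}

```text
clock: 8.28
eef_pos: [0.503, 0.0805, 0.1155]
tool_rot: [0.981, -0.185, 0.01, -0.052]
ft_force: [-6.4, -2.3, 15.9]
grip_width: 0.0002
```

The force rose to 16 N, so the leaf is firmly on its stop. I back off now.

>>> {"op": "drive_tool", "data": {
  "steps": [0, 0, -0.003, 0, 0, 0, 1, 0, 0, -0.01, 0, 0, 0, 1, 0, 0, -0.02, 0, 0, 0, 1, 0, 0, -0.03, 0, 0, 0, 1, 0, 0, -0.03, 0, 0, 0, 1, 0, 0, -0.03, 0, 0, 0, 1, 0, 0, -0.02, 0, 0, 0, 1, 0, 0, 0, 0, 0, 0, 1]
}}

```text
clock: 8.95
eef_pos: [0.5, 0.0667, 0.2613]
tool_rot: [0.981, -0.185, 0.014, -0.054]
ft_force: [0.5, -0.3, 0.3]
grip_width: -0.0003
```

Run:
```python
from h import *;st()
from workcell import vision
z0=load("scene");P0=cloud(z0)
for n in("scene","top"):
    p,d=vision.camera(n);cv2.imwrite(f"pics/{n}7.png",p[:,:,::-1]); np.savez(f"{n}7.npz",p=p,d=d,**vision.camera_model(n))
P=cloud(load("scene","7"))
for uv in [(185,180),(215,185),(235,190),(160,225),(225,215),(190,220)]: print(uv,P[uv[1],uv[0]].round(4))
L=P[180:225,180:225].reshape(-1,3);L=L[np.isfinite(L).all(1)];n=np.linalg.svd(L-L.mean(0),full_matrices=False)[2][2];print("n",n)
for nm,(u0,v0,u1,v1) in dict(mug=(222,275,285,350),stapler=(265,205,305,275),stamp=(220,115,247,153)).items():
    for Q in(P0,P):
        A=Q[v0:v1,u0:u1].reshape(-1,3);A=A[A[:,2]>.015];print(nm,len(A),A.mean(0).round(4))
zt=load("top","7");p=zt['p']
k=(p.max(2)<50).astype(np.uint8);k[:155]=0;k[270:]=0;k[:,:250]=0;k[:,410:]=0
```

```text
t8.95 tcp [0.5    0.0667 0.2613] tip [0.5035 0.074  0.1892] tipbook -0.0329 0.1172 0.1892 phi83.6 psi1.12 F [ 0.5 -0.3  0.3] J [ 0.09  0.24 -0.12  1.16  0.1   2.04] w -0.0
(185, 180) [0.4797 0.0902 0.0408]
(215, 185) [nan nan nan]
(235, 190) [0.588  0.1156 0.042 ]
(160, 225) [ 0.4971 -0.0255  0.0425]
(225, 215) [0.5999 0.0528 0.0428]
(190, 220) [0.5446 0.0101 0.0448]
n [ 3.07819926e-04 -2.98665642e-03 -9.99995493e-01]
mug 1860 [ 0.7415 -0.0974  0.0635]
mug 1866 [ 0.7414 -0.0974  0.0634]
stapler 886 [0.7277 0.0638 0.0414]
stapler 888 [0.7276 0.0639 0.0414]
stamp 262 [0.5082 0.2528 0.0469]
stamp 259 [0.5075 0.2526 0.0476]
```

View pics/scene7.png

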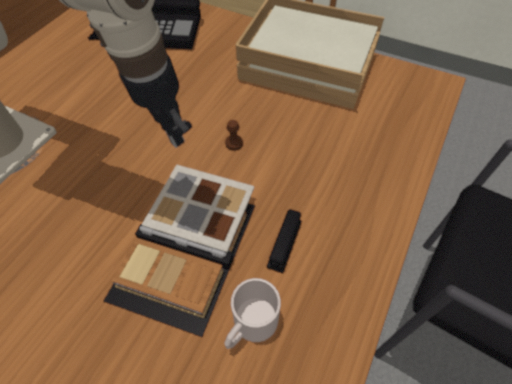

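View pics/top7.png

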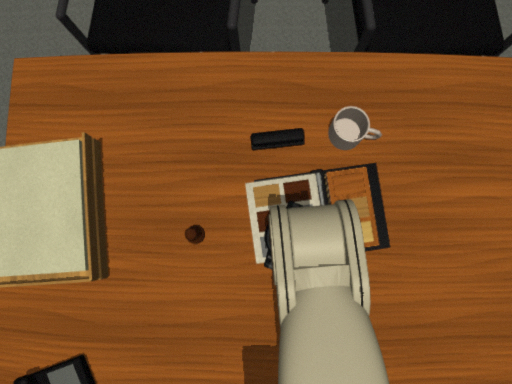

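The leaf lies flat: its plane is 0.003 rad from level, at about 42 mm height. The book's corner at (388,246) in the top picture is unchanged, and the hand is clear.

```bash
python3 -c "
from workcell import job_done
print(job_done())"
```

```text
the job is handed in; nothing more can be done
None
```

I turned the leaf over its spine and pressed it flat on the +y side, then handed the job in at about 9 s of the 43 s allowed. `job_done()` reports no verdict, so I don't have a pass/fail result.

- **How it was done:** I slid the closed fingertips under the free edge and pushed the under face through the whole arc. The upper face was never pushed. I finished with a gentle press, then moved straight up.
- **Forces:** The wrist force read about 1 to 3 N at my checks during the swing. It peaked at about 16 to 17 N on the last press against the stop, below the 40 N limit.
- **Leaf:** After retracting, its face read 41 to 45 mm high and within 0.003 rad of level.
- **Other objects:** The mug, stapler and stamp measured within 1 mm of where they started.
- **Book:** One visible cover corner was at the same pixel as before. I did not re-measure the whole outline because the arm hid part of it in the top view.
- **Hand:** The fingertips were about 145 mm above the leaf, with no contact force.

One thing did not go as planned. On the approach, one arm joint reached its range limit, so the tool stopped about 1 cm short. I fixed this by turning the approach direction before going down.

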